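# Jack up the head of the stream tray and hold it

### The arm

A 6-joint arm with a two-finger parallel gripper is mounted at the origin on the work surface. World frame = base frame: x ahead of the robot, y to its left, z up, the work surface at z = 0. Lengths are in mm, angles in rad, forces in N, time in s.
With the tool pointing down it reaches from about 375 to 825 mm from the base axis. Payload 5.5 kg.
Tool frame: the origin (TCP) lies midway between the tips of the shut fingers; the grasp point (between the pads) lies 19 mm behind it (pinch_z is the distance from the TCP to the grasp point, in mm); y points along the fingers, z is the direction in which the jaws open and shut, and the axes are right-handed (so a half turn about y gives the same grasp; the last joint's range is limited). The gripper opens to 85 mm and grips with 20 to 120 N. Pads are 22 mm wide; open, the fingers measure 114 mm over their backs; the gripper's body (76 mm by 85 mm) begins 54 mm behind the grasp point. The pads swing forward as they close: fully open they stand 13 mm farther back than shut.
Start: joints at [1.104, 0.314, -0.047, 1.21, 0, 1.571], TCP at [270.015, 535.805, 231.299] pointing down, gripper open.
Joint ranges: [-2.67, 2.67], [-0.69, 1.73], [-1.03, 1.25], [-2.08, 2.16], [-1.42, 1.45], [-3.14, 3.14]. Speed limits (rad/s): [2.39, 2.39, 3.01, 3.14, 3.14, 3.14].

### API

Orientations are given as a rotation vector (axis times angle).
In Python, from workcell import read_state, grab_frame, camera_model, close_job, recognise, regions_of, pinpoint, pinch_z gives the robot as it stands. The module is installed in compiled form; this text tells all that it offers.
- The arm moves only by the tool drive_tool, never from a script. Its argument "rows" is one flat list of numbers, 7 for each row, row after row: the opening in per cent of the stroke, from 0 (shut) to 100 (fully open), then the shift along the tool's x, y, z in cm, then the turn, a rotation vector about the tool's x, y, z in degrees. A call has 1 to 12 rows; each row is the pose to reach, as a shift and turn from the pose commanded when the call began, along the tool's axes at that moment; what a row does not reach only later rows make up. A row lasts 1/12 s, in which the tool goes at most 41.7 mm and 7.16 degrees, less where a joint would pass 70% of its speed; a pose out of reach is approached as far as the arm can. A call with a gripper value outside its range is refused whole. The fingers move at their own pace and stop on an object; "newtons" is the grip in N (left out, the last holds). Time passes only in rows, so rows that repeat a pose let the fingers close. It gives the time, the measured TCP pose, the force and the opening at its end, in the units of the state.
- read_state(): the state, without advancing time (a new reading comes with each control period).
- grab_frame(name): name is "side" or "top" or "wrist"; returns the picture (420x560x3 uint8, blue, green, red); there is no depth.
- camera_model(name): a dict with "fx", "fy", "cx", "cy" (pixels), "rvec" (rotation vector, rad) and "tvec" (3), from world to camera coordinates, as OpenCV has them; the wrist camera has in their place "mount" (4x4, takes a point from camera to tool coordinates, whose origin is the TCP and whose axes are the tool frame's). Camera axes: x right, y down, z forward; pixel columns grow to the right and rows downward; lengths in mm; the calibration is good to about 2 mm. A picture is of the moment at which its call begins: read the wrist's pose just before it. camera_model takes no time and is no camera call.
- close_job(): hands the job in, once; it reports no verdict.
Trained networks look in the newest picture that a camera, given by its name, has taken for a name from the list of things; names that differ only in an ending like _2 or _b are one class to them, and where a whole thing is asked for, a point or a joint stands for the part that bears it (a point fixed in the world has none). Each returns a list of dicts, best first, with "conf" (0 to 1); they miss things now and then, are a little off and sometimes report something else, mostly with a low value. They report only what shows in the picture. A call takes as long as a camera call.
- recognise(camera, query): "rect" ([left, top, right, bottom] in pixels, round what is visible of it).
- regions_of(camera, query): "pixels" (420x560 bool, what is visible of it) and "rect" ([left, top, right, bottom] in pixels, round what is visible of it).
- pinpoint(camera, query): "uv" ([column, row] in pixels: a listed point, or the origin of a listed thing).
The state is a dict: "time": time; "qpos": joint angles; "joint_vel": joint speeds; "tau": joint torques, N m; "ee_pos": TCP position; "ee_rot": TCP orientation; "force": force on the tool from outside, world axes, zero at the start; "ft_torque": the same for the moment, N m; "opening": finger opening in mm.
Only numpy, scipy, OpenCV 4.12 (cv2) and the standard library are available. Lean on these libraries where they do the work, as an engineer would, in place of code of your own. Each camera call takes 0.05 s, during which the arm holds its last target.

### The job

The head of the blue stream tray has to come up so that the wooden riser can be slipped under it. Slide the tray's red-knobbed locking bolt fully open, set the red jack with its saddle under the yellow-marked lift point, and pump the jack's handle until the lift point is at least 35 mm higher than it was. Finish holding the handle pressed fully down, with the tray carried by the jack alone; do not let go, and leave the riser, bowl and hammer where they are.

Things in the scene. Friction and masses are not known exactly. Their poses are not given: they have to be found in the camera images.
- stand: Low fixed steel stand carrying the blue tray (520 long, 400 wide, rim 130 above the table). Origin on the table under the middle of the tray's head wall, the end to be lifted; x points to the hinged foot end, -x out of the head wall, y along that wall. The bolt's carrier stands at x -61 to -29, y -70 to -175, 80 high; in front of the head wall, y -65 to +200 is free at table level up to x +40.
- tray: The blue tray, hinged on the stand at its foot end (axis 45 mm up, 520 mm beyond the head wall). Origin and axes as the stand's while it is down; its head rises as it tilts about y. It loads the lift point with about 10 to 18 N, stays down by its weight and stops at 0.16 rad. With the bolt closed it can rise only 2 mm.
- lift_point (a point): Centre of the underside of the round rubber pad (36 mm) below the tray's steel lift bracket: 50 mm above the table with the tray down, 30 mm outside the middle of the head wall. The bracket plate is 56 wide, reaches 58 out, top at 62; a yellow disc (34 mm) with black centre on top marks the spot. The bolt locks down a 20 mm wide lug beside it (stand y -37 to -57).
- bolt (a joint): Slide bolt that locks the tray's head down: 0 = closed (tongue over the tray's lug), 0.040 m = fully open. It slides along -y of the stand, away from the lift bracket, with about 2 N of friction, and stays where it is left.
- bolt_knob (a point): Centre of the top of the bolt's upright red knob, a cylinder 16 mm across whose free upper part is about 40 mm tall; its top is 122 mm above the table, 45 mm outside the head wall. Moves with the bolt.
- jack: Red lever ratchet jack, loose, about 0.8 kg. Origin on its underside below the rack's axis; x points to the toe with the saddle, the handle sticks out to -x; z up. Base plate x -70 to +85, y -35 to +35, 8 thick. Grip it across its two upright cheek plates: 40 mm wide over all in y, x -32 to +18, top at 130. The rack's top between them is at 142 at rest. It may be slid or carried.
- saddle (a point): Centre of the top of the jack's round saddle (40 mm across) at the end of its toe, 60 mm ahead (+x) of the jack's origin; top 40 mm above the jack's underside at rest.
- jack_rack (a joint): Rise of the rack with toe and saddle: 0 = lowest, at most 0.084 m. A ratchet (teeth every 6 mm) holds it up when the handle goes back; it cannot be lowered. A full stroke of the handle lifts the saddle about 20 mm, of which 18 mm stay when the handle comes all the way up again; a stroke cut short gains only 6 or 12 mm.
- jack_handle (a joint): Pump handle: 0 = up at rest (0.40 rad above level), grows as it is pressed down, 0.75 = fully down (0.35 rad below level). A spring brings it back up when let go. The saddle rises while it goes down. Pressing at the grip takes about 2 N empty, up to 9 N with the tray on the saddle.
- handle_hinge (a point): Hinge of the pump handle on the jack: 26 mm behind (-x) and 105 mm above the jack's origin; the handle turns about the jack's y axis.
- handle_grip (a point): Middle of the black rubber sleeve on the pump handle's axis, 135 mm from the hinge; the sleeve is 22 mm thick and reaches from 79 to 170 mm from the hinge. At rest about 158 mm above the table, fully down about 59 mm.
- riser: Bystander: loose wooden block 120 x 60 x 35, origin under its middle.
- bowl: Bystander: upturned magenta bowl, 124 across, 66 tall, origin under its middle.
- hammer: Bystander: small hammer with red handle lying on the table, 220 long along its x axis, origin under its middle.

How it is judged:
By the outcome, as a careful person would: the job done as asked, in the order asked, and still so for the second after the job is handed in, while the arm keeps its last pose, push and grip.
It also fails if it takes over 67 s, if anything falls off the work surface, if the arm or the gripper's body presses on something with over 40 N, if the wrist force passes 120 N, or if a joint passes its speed limit or range.

## Working session

There is one attempt and no reset: what is moved stays moved. The work goes in short steps, Python scripts to look and compute and a tool call to move; the robot and the scene stay as the last step left them, time stands still between calls to the robot, and variables do not carry over. Pictures are saved under pics/ and viewed, and the job is handed in when it is done.

Besides the shell and the picture viewer there is one more tool, called after ">>>" in YAML: its name, and indented under it one key for each argument. drive_tool: Moves the arm, as the interface text tells. Its arguments: {"type":"object","properties":{"rows":{"type":"array"},"newtons":{"type":"number"}},"required":["rows"]}

```bash
mkdir -p pics
python3 - <<'E'
from workcell import *
import cv2,numpy as np
s=read_state()
print({k:np.round(v,3).tolist() for k,v in s.items()},pinch_z)
for n in("side","top","wrist"):
    cv2.imwrite(f"pics/{n}0.png",grab_frame(n)); print(n,{k:np.round(v,3).tolist() for k,v in camera_model(n).items()})
    for q in ("lift_point","bolt_knob","saddle","handle_hinge","handle_grip","jack","stand","tray","riser","bowl","hammer"):
        print(q,[(np.round(d["uv"],1).tolist(),round(d["conf"],2)) for d in pinpoint(n,q)[:2]])
print(read_state()["time"])
E
```

```text
{'time': 0.0, 'qpos': [1.104, 0.314, -0.048, 1.21, 0.0, 1.571], 'joint_vel': [0.001, 0.001, 0.001, -0.002, 0.001, -0.001], 'tau': [0.0, -53.958, 33.975, 0.019, 0.0, 0.0], 'ee_pos': [269.764, 535.282, 230.445], 'ee_rot': [-1.541, 0.366, -0.366], 'force': [-0.782, -0.455, 0.095], 'ft_torque': [-0.054, 0.017, -0.026], 'opening': 85.407} 18.700000000000003
side {'fx': 404.706, 'fy': 404.706, 'cx': 272.559, 'cy': 213.889, 'rvec': [2.18, -0.438, 0.213], 'tvec': [-427.279, 282.178, 689.678]}
lift_point [([350.1, 325.5], 0.85)]
bolt_knob [([298.8, 311.1], 0.77), ([176.1, 235.5], 0.3)]
saddle [([308.3, 233.0], 0.86)]
handle_hinge [([302.0, 184.9], 0.81), ([172.0, 235.9], 0.56)]
handle_grip [([294.2, 145.0], 0.58), ([306.7, 235.0], 0.33)]
jack [([300.8, 230.8], 0.91), ([385.9, 247.9], 0.63)]
stand [([358.8, 350.1], 0.78), ([357.3, 349.8], 0.5)]
tray [([357.2, 349.9], 0.9)]
riser [([384.0, 251.0], 0.76), ([358.3, 351.9], 0.32)]
bowl [([353.7, 218.1], 0.66), ([305.1, 232.0], 0.58)]
hammer [([172.4, 233.9], 0.85)]
top {'fx': 511.231, 'fy': 511.231, 'cx': 282.42, 'cy': 210.037, 'rvec': [2.116, -2.103, 0.191], 'tvec': [116.887, 542.411, 1223.036]}
lift_point [([390.1, 207.1], 0.82), ([400.6, 210.4], 0.47)]
bolt_knob [([391.2, 208.1], 0.24)]
saddle [([286.9, 187.9], 0.78)]
handle_hinge [([250.2, 174.2], 0.9)]
handle_grip [([195.0, 152.8], 0.63)]
jack [([259.5, 185.3], 0.86)]
stand [([398.0, 211.5], 0.87)]
tray [([398.6, 212.9], 0.81)]
riser [([317.1, 133.4], 0.8)]
bowl [([262.2, 133.7], 0.56)]
hammer [([219.5, 297.5], 0.71)]
wrist {'fx': 323.552, 'fy': 323.552, 'cx': 282.162, 'cy': 205.072, 'mount': [[0.0, 0.959, 0.284, -71.917], [0.001, -0.284, 0.959, -142.144], [1.0, -0.0, -0.001, 0.311], [0.0, 0.0, 0.0, 1.0]]}
lift_point []
bolt_knob []
saddle []
handle_hinge []
handle_grip []
jack []
stand []
tray []
riser []
bowl []
hammer []
1.8
```

View pics.

View pics/side0.png

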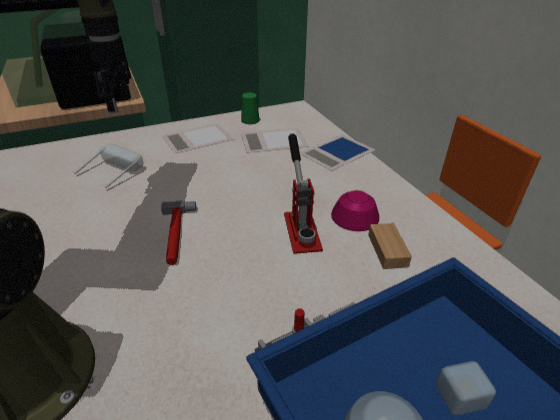

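View pics/top0.png

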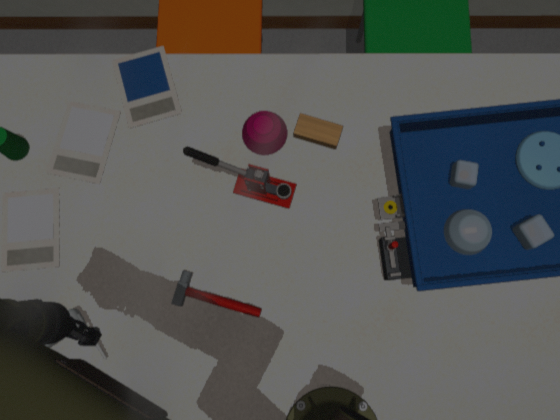

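View pics/wrist0.png

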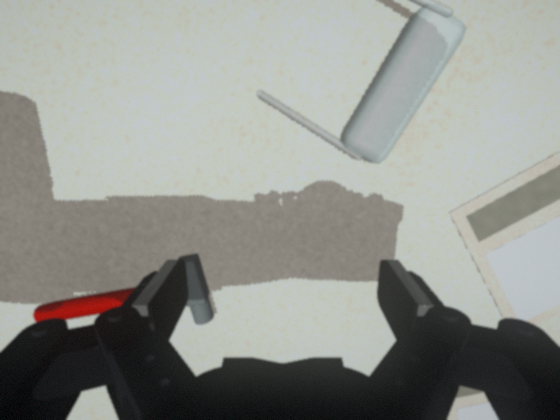

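```bash
cat > h.py <<'E'
import numpy as np,cv2
from workcell import *
from scipy.spatial.transform import Rotation as R
def cam(n,pose=None):
    m=camera_model(n)
    K=np.array([[m["fx"],0,m["cx"]],[0,m["fy"],m["cy"]],[0,0,1]])
    if "rvec" in m:
        Rm=R.from_rotvec(m["rvec"]).as_matrix(); t=np.array(m["tvec"])
    else:
        p,r=pose; T=np.eye(4);T[:3,:3]=R.from_rotvec(r).as_matrix();T[:3,3]=p
        W=np.linalg.inv(T@np.array(m["mount"])); Rm=W[:3,:3];t=W[:3,3]
    return K,Rm,t
def onplane(n,uv,z,pose=None):
    K,Rm,t=cam(n,pose); c=-Rm.T@t; d=Rm.T@np.linalg.inv(K)@np.array([uv[0],uv[1],1.])
    return c+d*(z-c[2])/d[2]
def tri(obs):
    A=[];b=[]
    for n,uv,*p in obs:
        K,Rm,t=cam(n,*p);c=-Rm.T@t;d=Rm.T@np.linalg.inv(K)@np.array([uv[0],uv[1],1.]);d/=np.linalg.norm(d)
        P=np.eye(3)-np.outer(d,d);A.append(P);b.append(P@c)
    return np.linalg.lstsq(np.vstack(A),np.hstack(b),rcond=None)[0]
def proj(n,X,pose=None):
    K,Rm,t=cam(n,pose);x=K@(Rm@np.array(X)+t);return x[:2]/x[2]
E
python3 - <<'E'
from h import *
np.set_printoptions(precision=1,suppress=True)
S=dict(lift_point=(350.1,325.5),saddle=(308.3,233),handle_hinge=(302,184.9),handle_grip=(294.2,145),jack=(300.8,230.8),stand=(358.8,350.1),tray=(357.2,349.9),riser=(384,251),bowl=(353.7,218.1),hammer=(172.4,233.9),bolt_knob=(298.8,311.1))
T=dict(lift_point=(390.1,207.1),saddle=(286.9,187.9),handle_hinge=(250.2,174.2),handle_grip=(195,152.8),jack=(259.5,185.3),stand=(398,211.5),tray=(398.6,212.9),riser=(317.1,133.4),bowl=(262.2,133.7),hammer=(219.5,297.5),bolt_knob=(391.2,208.1))
H=dict(lift_point=50,saddle=40,handle_hinge=105,handle_grip=158,bolt_knob=122)
for q in S: print(q,tri([("side",S[q]),("top",T[q])]),onplane("side",S[q],H.get(q,0)),onplane("top",T[q],H.get(q,0)))
for n in("side","top"):
    K,Rm,t=cam(n);print(n,-Rm.T@t)
E
```

```text
lift_point [ 551.  -149.3   47.6] [ 548.8 -150.6   50. ] [ 551.4 -149.2   50. ]
saddle [598.9 110.   47.7] [601.7 118.3  40. ] [602.3 109.6  40. ]
handle_hinge [617.9 196.7 120.9] [631.5 218.7 105. ] [620.3 198.6 105. ]
handle_grip [658.5 325.6 156. ] [657.3 322.1 158. ] [657.4 325.3 158. ]
jack [618.4 183.4  -7.2] [611.9 175.7   0. ] [618.9 182.3   0. ]
stand [ 551.2 -177.9   11.5] [ 560.2 -172.4    0. ] [ 550.2 -179.     0. ]
tray [ 546.8 -178.6   15.3] [ 557.8 -170.9    0. ] [ 546.5 -180.4    0. ]
riser [759.8  31.    2.1] [758.5  33.1   0. ] [763.2  29.8   0. ]
bowl [765.6 177.6  -7.7] [760.5 169.3   0. ] [762.  177.4   0. ]
hammer [320.2 277.9   7.7] [314.9 287.9   0. ] [326.5 278.6   0. ]
bolt_knob [ 497.1 -130.8  109.5] [ 451.1 -139.3  122. ] [ 534.  -137.5  122. ]
side [ 250.1 -517.8  638.1]
top [ 290.1   97.3 1307.7]
```

Run:
```python
from h import *
np.set_printoptions(precision=2,suppress=True)
s=read_state();print(R.from_rotvec(s["ee_rot"]).as_matrix())
im=cv2.imread("pics/top0.png")
a=cv2.resize(im[100:300,370:430],None,fx=3,fy=3,interpolation=cv2.INTER_CUBIC)
b=cv2.resize(im[140:215,180:305],None,fx=4,fy=4,interpolation=cv2.INTER_CUBIC)
c=np.zeros((600,700,3),np.uint8);c[:600,:180]=a;c[:300,190:690]=b
d=cv2.imread("pics/side0.png")[290:360,240:370];d=cv2.resize(d,None,fx=3.8,fy=3.8)
c[310:310+d.shape[0],190:190+d.shape[1]]=d
cv2.imwrite("pics/z1.png",np.clip(c*1.6,0,255).astype(np.uint8))
for uv in((395,244),):print(onplane("top",uv,122))
print(onplane("side",(299,311),122))
# edge of tray: blue mask leftmost per row
hsv=cv2.cvtColor(im,cv2.COLOR_BGR2HSV);m=(hsv[...,0]>100)&(hsv[...,0]<125)&(hsv[...,1]>120)&(hsv[...,2]>30)
P=[]
for r in range(125,282):
    c=np.where(m[r,370:])[0]
    if len(c):P.append((c[0]+370,r))
P=np.array(P);print(P[::12].tolist())
W=np.array([onplane("top",p,130)[:2] for p in P])
vx,vy,x0,y0=cv2.fitLine(W.astype(np.float32),cv2.DIST_HUBER,0,0.01,0.01).ravel();print("rim",vx,vy,x0,y0, W[0],W[-1])
```

```text
[[ 0.89 -0.    0.45]
 [-0.45  0.    0.89]
 [-0.   -1.    0.  ]]
[ 448.82 -143.48  122.  ]
[ 451.44 -139.27  122.  ]
[[392, 125], [393, 137], [394, 149], [396, 161], [398, 173], [400, 185], [403, 197], [404, 209], [405, 221], [408, 233], [409, 245], [411, 257], [413, 269], [415, 281]]
rim 0.9937624 0.11151812 544.8692 -163.87958 [ 737.89 -144.84] [ 363.22 -184.23]
```

View pics/z1.png

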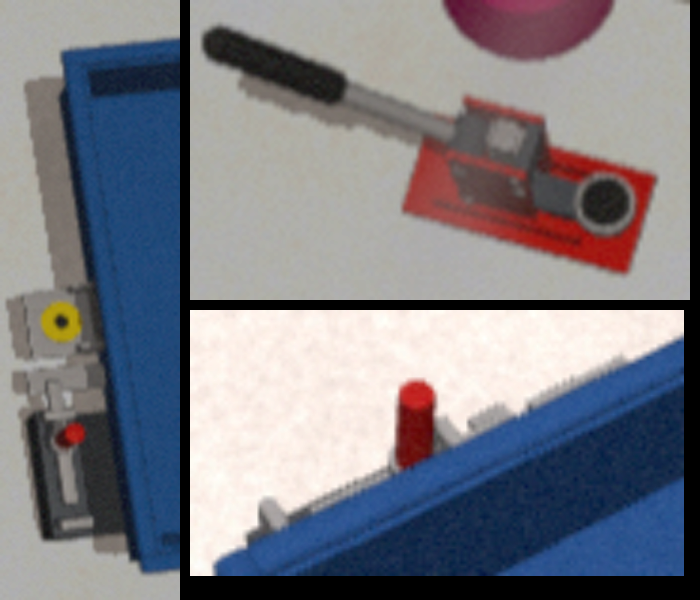

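```bash
cat >> h.py <<'E'
import json,os
def getcmd():
    if os.path.exists("cmd.json"):
        d=json.load(open("cmd.json"));return np.array(d["p"]),R.from_matrix(d["R"])
    return np.array([270.015,535.805,231.299]),R.from_matrix(np.array([[np.sin(1.104),0,np.cos(1.104)],[-np.cos(1.104),0,np.sin(1.104)],[0,-1,0]]))
def apply(row):  # row: [x,y,z cm, rx,ry,rz deg]
    p,r=getcmd();p=p+r.apply(np.array(row[:3])*10);r=r*R.from_rotvec(np.deg2rad(row[3:]))
    json.dump(dict(p=p.tolist(),R=r.as_matrix().tolist()),open("cmd.json","w"));print("cmd",np.round(p,1),np.round(r.as_matrix(),3).tolist())
def Rdown(deg,pitch=0): # tool z at yaw deg, tool y down; pitch deg about tool z
    a=np.deg2rad(deg);z=np.array([np.cos(a),np.sin(a),0]);y=np.array([0,0,-1.]);x=np.cross(y,z)
    return R.from_matrix(np.c_[x,y,z])*R.from_rotvec([0,0,np.deg2rad(pitch)])
def rel(P,Rt):
    p,r=getcmd();return np.round(np.r_[r.inv().apply(np.array(P)-p)/10,np.rad2deg((r.inv()*Rt).as_rotvec())],2).tolist()
E
python3 - <<'E'
from h import *
print(getcmd()[1].as_matrix().round(3))
print(rel([470,200,231],Rdown(35)),rel([455,-135,205],Rdown(6.4)))
E
```

```text
[[ 0.893  0.     0.45 ]
 [-0.45   0.     0.893]
 [ 0.    -1.     0.   ]]
[32.97, 0.03, -20.99, 0.0, 28.25, 0.0] [46.71, 2.63, -51.58, 0.0, 56.85, 0.0]
```

>>> drive_tool:
  rows: [100,33,0,-21,0,28,0,100,33,0,-21,0,28,0,100,33,0,-21,0,28,0,100,33,0,-21,0,28,0,100,33,0,-21,0,28,0,100,33,0,-21,0,28,0,100,33,0,-21,0,28,0,100,33,0,-21,0,28,0,100,33,0,-21,0,28,0,100,33,0,-21,0,28,0,100,33,0,-21,0,28,0]

```text
time: 2.72
ee_pos: [471.9, 196.6, 231.4]
ee_rot: [-1.438, 0.748, -0.75]
force: [-1.0, -0.0, 0.2]
opening: 85.2
```

Run:
```python
from h import *
apply([33,0,-21,0,28,0])
s=read_state();print(s["time"],s["ee_pos"],R.from_rotvec(s["ee_rot"]).as_matrix().round(3).tolist(),s["qpos"])
print(rel([455,-135,205],Rdown(6.4)))
```

```text
cmd [470.2 199.8 231.3] [[0.577, 0.0, 0.817], [-0.817, 0.0, 0.577], [0.0, -1.0, -0.0]]
2.7167 [471.9190889  196.59605866 231.40414656] [[0.573, 0.001, 0.82], [-0.82, -0.001, 0.573], [0.001, -1.0, 0.0]] [ 3.95488914e-01  1.46419596e-01 -2.59324607e-01  1.16455714e+00
 -1.18099589e-03  1.35614575e+00]
[26.46, 2.63, -20.56, 0.0, 28.85, 0.0]
```

>>> drive_tool:
  rows: [100,26.5,2.6,-20.6,0,28.8,0,100,26.5,2.6,-20.6,0,28.8,0,100,26.5,2.6,-20.6,0,28.8,0,100,26.5,2.6,-20.6,0,28.8,0,100,26.5,2.6,-20.6,0,28.8,0,100,26.5,2.6,-20.6,0,28.8,0,100,26.5,2.6,-20.6,0,28.8,0,100,26.5,2.6,-20.6,0,28.8,0,100,26.5,2.6,-20.6,0,28.8,0,100,26.5,2.6,-20.6,0,28.8,0,100,26.5,2.6,-20.6,0,28.8,0]

```text
time: 3.63
ee_pos: [454.9, -134.7, 205.3]
ee_rot: [-1.26, 1.127, -1.125]
force: [-0.3, 0.1, 0.8]
opening: 85.6
```

Run:
```python
from h import *
np.set_printoptions(precision=2,suppress=True)
apply([26.5,2.6,-20.6,0,28.8,0])
s=read_state();print(s["time"],s["ee_pos"],R.from_rotvec(s["ee_rot"]).as_matrix().round(3).tolist())
pose=(s["ee_pos"],s["ee_rot"])
cv2.imwrite("pics/w1.png",grab_frame("wrist"))
for q,z in(("lift_point",50),("bolt_knob",122)):
    for d in pinpoint("wrist",q)[:2]: print(q,d["uv"],d["conf"],onplane("wrist",d["uv"],z,pose),onplane("wrist",d["uv"],62,pose))
```

```text
cmd [ 454.9 -135.5  205.3] [[0.112, 0.0, 0.994], [-0.994, 0.0, 0.112], [0.0, -1.0, 0.0]]
3.6333 [ 454.94 -134.73  205.26] [[0.112, -0.0, 0.994], [-0.994, 0.001, 0.112], [-0.001, -1.0, -0.0]]
lift_point [378.4, 208.6] 0.9 [ 549.29 -143.44   50.  ] [ 545.18 -140.19   62.  ]
bolt_knob [272.2, 223.0] 0.73 [ 448.82 -143.71  122.  ] [ 449.24 -165.19   62.  ]
```

View pics/w1.png

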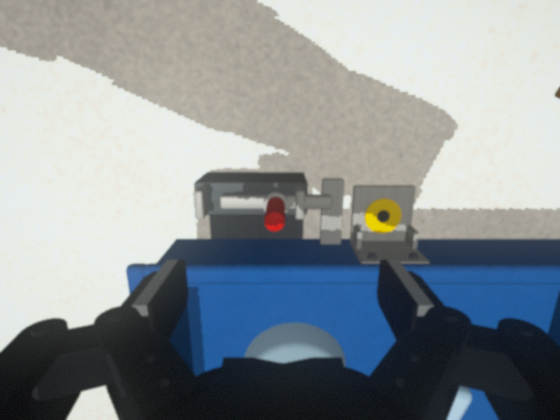

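Run:
```python
from h import *
np.set_printoptions(precision=2,suppress=True)
s=read_state();pose=(s["ee_pos"],s["ee_rot"])
im=cv2.imread("pics/w1.png")
hsv=cv2.cvtColor(im,cv2.COLOR_BGR2HSV)
ym=(hsv[...,0]>20)&(hsv[...,0]<35)&(hsv[...,1]>150)&(hsv[...,2]>90);ym[:, :340]=0
r=cv2.minAreaRect(np.argwhere(ym)[:,::-1].astype(np.float32));print(r)
yc=r[0];print("disc",yc,onplane("wrist",yc,62,pose))
rm=((hsv[...,0]<8)|(hsv[...,0]>172))&(hsv[...,1]>150)
a=np.argwhere(rm);print(a.min(0),a.max(0))
t=rm&(hsv[...,2]>170)
ab=np.argwhere(t);print(ab.min(0),ab.max(0),ab.mean(0))
crop=cv2.resize(im[165:280,190:440],None,fx=3.2,fy=3.2,interpolation=cv2.INTER_CUBIC);cv2.imwrite("pics/z2.png",crop)
# rim edge
P=[]
gy=im[...,0].astype(int)
bm=(hsv[...,0]>100)&(hsv[...,0]<125)&(hsv[...,1]>120)
for c in list(range(195,345,5))+list(range(430,550,5)):
    rr=np.where(bm[225:300,c])[0]
    if len(rr):P.append((c,rr[0]+225))
print(P[::6])
# rim top edge: brightness jump at ~263
for c in (160,200,300,340,440,500,540): print(c,[int(im[q,c,0]) for q in range(232,290,3)])
```

```text
((382.5, 215.5), (33.0, 35.0), 90.0)
disc (382.5, 215.5) [ 550.71 -145.32   62.  ]
[207 265] [231 284]
[223 266] [230 282] [226.78 274.4 ]
[(195, np.int64(263)), (225, np.int64(242)), (255, np.int64(240)), (285, np.int64(240)), (315, np.int64(241)), (430, np.int64(252)), (460, np.int64(256)), (490, np.int64(254)), (520, np.int64(254))]
160 [230, 232, 232, 236, 234, 233, 237, 235, 222, 138, 86, 105, 111, 93, 89, 90, 88, 85, 63, 50]
200 [159, 157, 132, 83, 82, 83, 81, 80, 80, 80, 79, 104, 137, 160, 165, 164, 167, 152, 164, 160]
300 [72, 70, 72, 73, 74, 76, 78, 78, 77, 77, 76, 105, 140, 165, 174, 170, 164, 153, 166, 164]
340 [122, 123, 118, 102, 86, 76, 76, 76, 75, 77, 79, 104, 140, 161, 169, 167, 164, 153, 165, 163]
440 [157, 161, 135, 80, 75, 74, 75, 75, 74, 75, 75, 96, 134, 154, 162, 162, 157, 147, 160, 159]
500 [152, 155, 131, 80, 80, 78, 78, 77, 75, 76, 77, 97, 134, 153, 159, 158, 158, 143, 158, 156]
540 [147, 150, 134, 82, 79, 81, 76, 79, 77, 78, 74, 97, 130, 150, 155, 157, 158, 144, 156, 157]
```

View pics/z2.png

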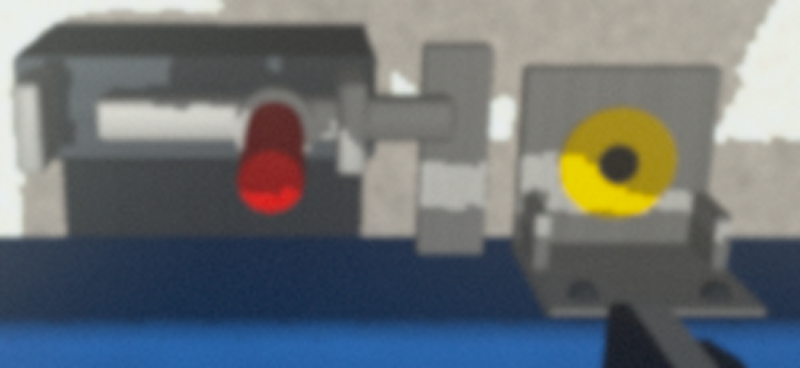

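Run:
```python
from h import *
print(rel([450.5,-142.5,90],Rdown(6.43)))
s=read_state();print(onplane("wrist",(274.7,221.5),122,(s["ee_pos"],s["ee_rot"])),s["time"])
```

```text
[0.64, 11.53, -0.52, -0.0, 0.02, -0.0]
[ 450.87413922 -141.54600412  122.        ] 3.7833
```

>>> drive_tool:
  rows: [50,0.6,3,-0.5,0,0,0,50,0.6,6,-0.5,0,0,0,50,0.6,9,-0.5,0,0,0,50,0.6,11.5,-0.5,0,0,0,50,0.6,11.5,-0.5,0,0,0,0,0.6,11.5,-0.5,0,0,0,0,0.6,11.5,-0.5,0,0,0,0,0.6,11.5,-0.5,0,0,0,0,0.6,11.5,-0.5,0,0,0,0,0.6,11.5,-0.5,0,0,0,0,0.6,11.5,-0.5,0,0,0]
  newtons: 30

```text
time: 4.7
ee_pos: [451.9, -141.7, 91.9]
ee_rot: [-1.258, 1.124, -1.126]
force: [-1.1, 3.8, 7.7]
opening: 15.3
```

>>> drive_tool:
  rows: [0,0,0,-0.5,0,0,0,0,0,0,-1,0,0,0,0,0,0,-1.5,0,0,0,0,0,0,-2,0,0,0,0,0,0,-2.5,0,0,0,0,0,0,-3,0,0,0,0,0,0,-3.4,0,0,0,0,0,0,-3.7,0,0,0,0,0,0,-3.9,0,0,0,0,0,0,-4,0,0,0,0,0,0,-4,0,0,0]

```text
time: 5.62
ee_pos: [413.1, -146.1, 91.9]
ee_rot: [-1.256, 1.123, -1.127]
force: [1.8, 5.3, 3.7]
opening: 15.2
```

Run:
```python
from h import *
apply([.6,11.5,-.5,0,0,0]);apply([0,0,-4,0,0,0])
```

```text
cmd [ 450.7 -142.1   90.3] [[0.112, 0.0, 0.994], [-0.994, 0.0, 0.112], [-0.0, -1.0, 0.0]]
cmd [ 410.9 -146.6   90.3] [[0.112, 0.0, 0.994], [-0.994, 0.0, 0.112], [0.0, -1.0, 0.0]]
```

>>> drive_tool:
  rows: [0,0,0,-0.1,0,0,0,0,0,0,-0.2,0,0,0,0,0,0,-0.3,0,0,0,0,0,0,-0.4,0,0,0,0,0,0,-0.4,0,0,0,0,0,0,-0.4,0,0,0]

```text
time: 6.12
ee_pos: [412.8, -146.1, 92.0]
ee_rot: [-1.251, 1.118, -1.128]
force: [14.9, 7.9, -8.7]
opening: 15.3
```

>>> drive_tool:
  rows: [0,0,0,0.3,0,0,0,60,0,0,0.2,0,0,0,60,0,0,0.2,0,0,0,60,0,0,0.2,0,0,0,60,0,0,0.2,0,0,0,60,0,-4,0.2,0,0,0,100,0,-8,0.2,0,0,0,100,0,-12,0.2,0,0,0,100,0,-15,0.2,0,0,0,100,0,-15,0.2,0,0,0]

```text
time: 6.95
ee_pos: [412.1, -148.2, 246.7]
ee_rot: [-1.257, 1.118, -1.133]
force: [1.7, -0.2, 0.3]
opening: 85.6
```

Run:
```python
from h import *
apply([0,0,-.4,0,0,0]);apply([0,-15,.2,0,0,0])
s=read_state();print(s["time"],s["ee_pos"],R.from_rotvec(s["ee_rot"]).as_matrix().round(3).tolist())
cv2.imwrite("pics/w2.png",grab_frame("wrist"))
# jack yaw from top picture: base plate red mask
im=cv2.imread("pics/top0.png");hsv=cv2.cvtColor(im,cv2.COLOR_BGR2HSV)
m=((hsv[...,0]<8)|(hsv[...,0]>172))&(hsv[...,1]>130)
m[:, :225]=0;m[:,310:]=0;m[:155]=0;m[215:]=0
pts=np.argwhere(m)[:,::-1].astype(np.float32)
c,sz,ang=cv2.minAreaRect(pts);bx=cv2.boxPoints((c,sz,ang))
W=np.array([onplane("top",p,8) for p in bx]);print(W.round(1).tolist(),np.linalg.norm(np.diff(W,axis=0),axis=1))
print(rel([620,183,260],Rdown(-14.4)))
```

```text
cmd [ 406.9 -147.    90.3] [[0.112, 0.0, 0.994], [-0.994, 0.0, 0.112], [0.0, -1.0, 0.0]]
cmd [ 408.9 -146.8  240.3] [[0.112, 0.0, 0.994], [-0.994, 0.0, 0.112], [0.0, -1.0, 0.0]]
6.95 [ 412.05010386 -148.215453    246.69356157] [[0.112, 0.009, 0.994], [-0.994, -0.004, 0.112], [0.005, -1.0, 0.009]]
[[599.4, 250.9, 8.0], [680.0, 229.7, 8.0], [635.4, 82.8, 8.0], [556.0, 105.5, 8.0]] [ 83.30947003 153.49839767  82.56697035]
[-30.4, -1.97, 24.68, -0.0, 20.85, -0.0]
```

View pics/w2.png

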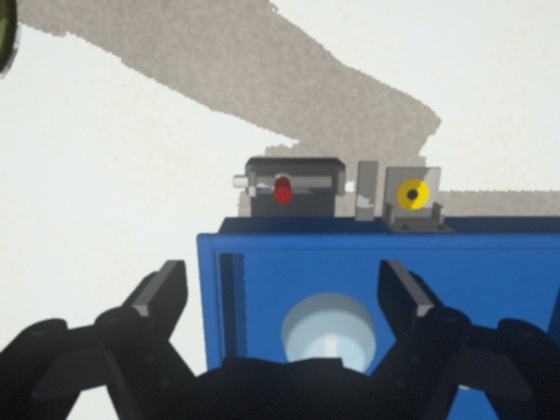

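>>> drive_tool:
  rows: [100,-30.5,-2,24.5,0,21,0,100,-30.5,-2,24.5,0,21,0,100,-30.5,-2,24.5,0,21,0,100,-30.5,-2,24.5,0,21,0,100,-30.5,-2,24.5,0,21,0,100,-30.5,-2,24.5,0,21,0,100,-30.5,-2,24.5,0,21,0,100,-30.5,-2,24.5,0,21,0,100,-30.5,-2,24.5,0,21,0,100,-30.5,-2,24.5,0,21,0,100,-30.5,-2,24.5,0,21,0,100,-30.5,-2,24.5,0,21,0]

```text
time: 8.0
ee_pos: [617.8, 185.0, 257.8]
ee_rot: [-1.083, 1.394, -1.392]
force: [0.1, -0.1, -0.9]
opening: 85.3
```

Run:
```python
from h import *
np.set_printoptions(precision=1,suppress=True)
apply([-30.5,-2,24.5,0,21,0])
s=read_state();pose=(s["ee_pos"],s["ee_rot"]);print(s["time"],s["ee_pos"],R.from_rotvec(s["ee_rot"]).as_matrix().round(3).tolist())
cv2.imwrite("pics/w3.png",grab_frame("wrist"))
for q,z in(("jack",0),("saddle",40),("handle_hinge",105),("handle_grip",158)):
    for d in pinpoint("wrist",q)[:1]: print(q,d["uv"],round(d["conf"],2),onplane("wrist",d["uv"],z,pose))
```

```text
cmd [618.1 183.8 260.3] [[-0.251, 0.0, 0.968], [-0.968, 0.0, -0.251], [0.0, -1.0, 0.0]]
8.0 [617.8 185.  257.8] [[-0.249, -0.003, 0.969], [-0.969, -0.001, -0.249], [0.002, -1.0, -0.003]]
jack [283.4, 177.5] 0.81 [616.2 174.5   0. ]
saddle [281.3, 234.5] 0.94 [598.7 116.2  40. ]
handle_hinge [281.3, 169.7] 0.6 [621.5 203.3 105. ]
```

View pics/w3.png

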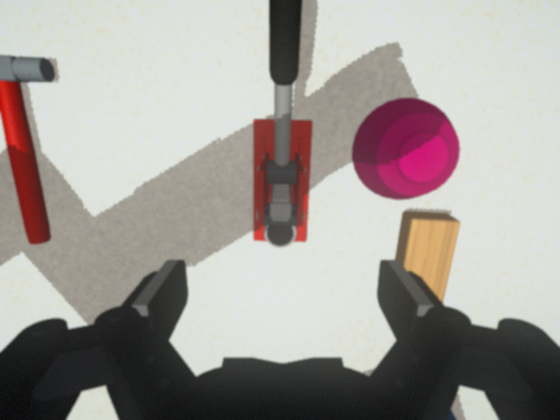

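Run:
```python
from h import *
np.set_printoptions(precision=1,suppress=True)
s=read_state();pose=(s["ee_pos"],s["ee_rot"])
im=cv2.imread("pics/w3.png");hsv=cv2.cvtColor(im,cv2.COLOR_BGR2HSV)
m=((hsv[...,0]<8)|(hsv[...,0]>172))&(hsv[...,1]>130)
m[:, :230]=0;m[:,340:]=0;m[:100]=0;m[260:]=0
L=[];Rr=[]
for r in range(123,238,3):
    c=np.where(m[r])[0]
    if len(c)>3:
        L.append(onplane("wrist",(c[0]-.5,r),8,pose)[:2]);Rr.append(onplane("wrist",(c[-1]+.5,r),8,pose)[:2])
T=[];B=[]
for c in list(range(258,270,2))+list(range(294,306,2)):
    r=np.where(m[:,c])[0]
    T.append(onplane("wrist",(c,r[0]-.5),8,pose)[:2]);B.append(onplane("wrist",(c,r[-1]+.5),8,pose)[:2])
fits=[]
for A in(L,Rr,T,B):
    f=cv2.fitLine(np.array(A,np.float32),cv2.DIST_HUBER,0,.01,.01).ravel();fits.append(f);print(f,np.rad2deg(np.arctan2(f[1],f[0])))
l,r,t,b=[(f[2:],f[:2]) for f in fits]
def inter(a,b): 
    k=np.linalg.solve(np.c_[a[1],-b[1]],b[0]-a[0]);return a[0]+k[0]*a[1]
C=[inter(l,t),inter(r,t),inter(r,b),inter(l,b)];print(np.array(C))
print("widths",[np.linalg.norm(C[i]-C[(i+1)%4]) for i in range(4)])
back=(C[0]+C[1])/2;front=(C[2]+C[3])/2;d=front-back;print("axis",np.rad2deg(np.arctan2(d[1],d[0])),"origin",back+d*70/155)
print("saddle", back+d*130/155)
```

```text
[  0.3   1.  579.4 172.9] 73.960014
[  0.3   1.  645.  160.4] 73.94052
[  1.   -0.3 631.3 240.4] -14.989617
[  0.4  -0.9 602.3 115.3] -66.52811
[[601.1 248.5]
 [665.4 231.3]
 [620.2  74.1]
 [578.5 169.9]]
widths [np.float32(66.569626), np.float32(163.57771), np.float32(104.525024), np.float32(81.71713)]
axis -106.05295 origin [617.9 186.6]
saddle [604.8 141. ]
```

Run:
```python
from h import *
s=read_state();print(s["time"],s["ee_pos"])
print(rel([616.9,180.2,95],Rdown(-15.8)),rel([616.9,180.2,150],Rdown(-15.8)))
```

```text
8.25 [617.45703639 182.43546494 260.29006646]
[0.38, 16.53, -0.02, 0.0, 1.25, -0.0] [0.38, 11.03, -0.02, 0.0, 1.25, -0.0]
```

>>> drive_tool:
  rows: [100,0.4,3,0,0,1.3,0,100,0.4,7,0,0,1.3,0,100,0.4,11,0,0,1.3,0,100,0.4,14,0,0,1.3,0,100,0.4,16.5,0,0,1.3,0,100,0.4,16.5,0,0,1.3,0,100,0.4,16.5,0,0,1.3,0,30,0.4,16.5,0,0,1.3,0,20,0.4,16.5,0,0,1.3,0,20,0.4,16.5,0,0,1.3,0,20,0.4,16.5,0,0,1.3,0,20,0.4,16.5,0,0,1.3,0]
  newtons: 60

```text
time: 9.25
ee_pos: [617.3, 180.6, 97.3]
ee_rot: [-1.063, 1.41, -1.409]
force: [-4.6, 0.5, 8.3]
opening: 39.4
```

Run:
```python
from h import *
np.set_printoptions(precision=1,suppress=True)
apply([.4,16.5,0,0,1.3,0])
s=read_state();pose=(s["ee_pos"],s["ee_rot"]);print(s["time"],s["ee_pos"],s["force"],s["opening"])
cv2.imwrite("pics/w4.png",grab_frame("wrist"))
for q,z in(("saddle",40),):
    for d in pinpoint("wrist",q)[:1]: print(q,d["uv"],round(d["conf"],2),onplane("wrist",d["uv"],z,pose))
```

```text
cmd [617.1 180.   95.3] [[-0.273, -0.0, 0.962], [-0.962, 0.0, -0.273], [-0.0, -1.0, -0.0]]
9.25 [617.3 180.6  97.3] [-4.6  0.5  8.3] 39.35471775003533
```

View pics/w4.png

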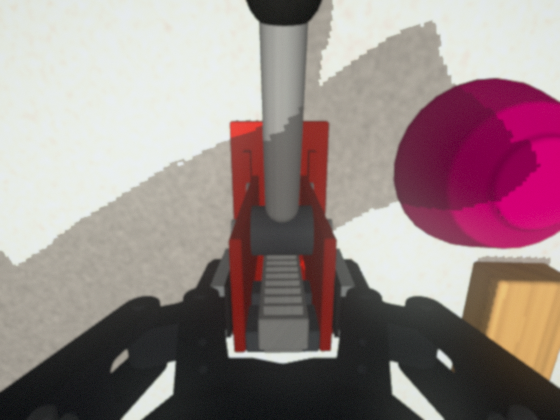

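Run:
```python
from h import *
np.set_printoptions(precision=1,suppress=True)
s=read_state();pose=(s["ee_pos"],s["ee_rot"])
Rt=R.from_rotvec(s["ee_rot"])
for uv in((231,121.5),(328,121.5),(232,200)):
    X=onplane("wrist",uv,8,pose);print(X,Rt.inv().apply(X-s["ee_pos"]))
print(s["ee_pos"])
```

```text
[601.1 252.1   8. ] [-64.2  89.4 -35.2]
[665.8 233.8   8. ] [-64.2  89.4  32. ]
[583.9 198.3   8. ] [ -7.8  89.3 -37. ]
[617.3 180.6  97.3]
```

Run:
```python
from h import *
print(getcmd()[0],rel([533.9,-0.7,115.3],Rdown(6.43)))
```

```text
[617.07421048 179.95076304  95.299     ] [19.65, -2.0, -3.07, 0.0, -22.28, -0.0]
```

>>> drive_tool:
  rows: [20,0,-1,0,0,0,0,20,0,-2,0,0,0,0,20,2,-2,-0.3,0,-2,0,20,5,-2,-0.8,0,-5,0,20,8,-2,-1.3,0,-9,0,20,11,-2,-1.8,0,-13,0,20,14,-2,-2.3,0,-17,0,20,17,-2,-2.8,0,-20,0,20,19,-2,-3,0,-22,0,20,19.6,-2,-3.1,0,-22.3,0,20,19.6,-2,-3.1,0,-22.3,0,20,19.6,-2,-3.1,0,-22.3,0]

```text
time: 10.35
ee_pos: [534.1, -0.0, 115.7]
ee_rot: [-1.259, 1.127, -1.126]
force: [0.7, 0.9, -7.6]
opening: 39.0
```

Run:
```python
from h import *
np.set_printoptions(precision=2,suppress=True)
apply([19.6,-2,-3.1,0,-22.3,0])
s=read_state();print(s["time"],s["ee_pos"],s["force"],s["opening"],s["ft_torque"])
f=grab_frame("side");cv2.imwrite("pics/s5.png",f);t=grab_frame("top");cv2.imwrite("pics/t5.png",t)
for n in("side","top"):
  for q in("saddle","lift_point"):
    for d in pinpoint(n,q)[:1]: print(n,q,d["uv"],d["conf"],onplane(n,d["uv"],60 if q=="saddle" else 50))
s=read_state();print(s["ee_pos"],s["force"])
```

```text
cmd [533.7  -0.1 115.3] [[0.112, -0.0, 0.994], [-0.994, 0.0, 0.112], [-0.0, -1.0, -0.0]]
10.35 [534.06  -0.   115.71] [ 0.66  0.85 -7.59] 39.03481255141088 [-0.02 -0.04  0.01]
side saddle [320.7, 290.0] 0.72 [535.42 -64.26  60.  ]
side lift_point [351.0, 322.2] 0.78 [ 554.07 -145.08   50.  ]
[534.01   0.64 115.22] [-0.42  0.82 -8.47]
```

View pics/s5.png

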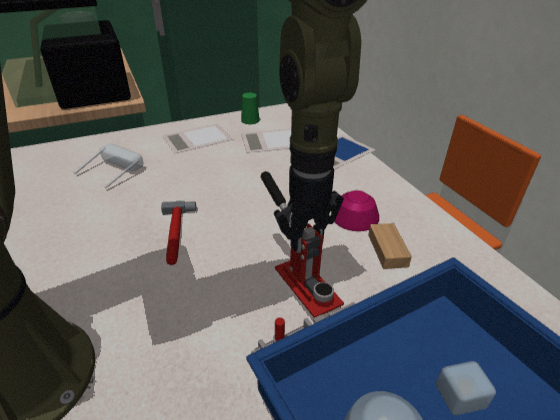

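View pics/t5.png

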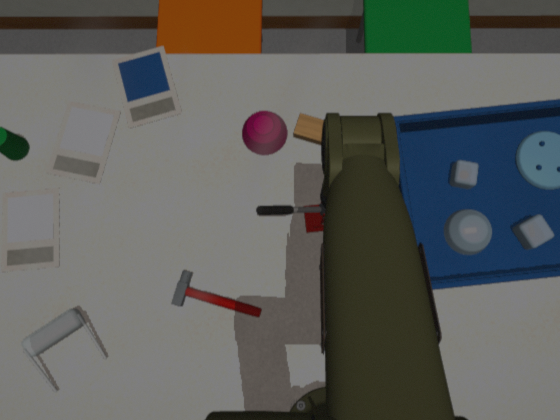

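Run:
```python
from h import *
print(rel([542.8,-80.2,100.3],Rdown(6.43)))
```

```text
[8.06, 1.5, 0.0, 0.0, 0.02, -0.0]
```

>>> drive_tool:
  rows: [20,0,0.8,0,0,0,0,20,0,1.5,0,0,0,0,20,0.5,1.5,0,0,0,0,20,1.7,1.5,0,0,0,0,20,3,1.5,0,0,0,0,20,4.5,1.5,0,0,0,0,20,6,1.5,0,0,0,0,20,7,1.5,0,0,0,0,20,7.7,1.5,0,0,0,0,20,8.1,1.5,0,0,0,0,20,8.1,1.5,0,0,0,0,20,8.1,1.5,0,0,0,0]

```text
time: 11.65
ee_pos: [542.8, -80.5, 100.3]
ee_rot: [-1.26, 1.126, -1.126]
force: [-0.1, -0.7, -8.0]
opening: 39.5
```

Run:
```python
from h import *
np.set_printoptions(precision=2,suppress=True)
apply([8.1,1.5,0,0,0,0])
f=grab_frame("side");cv2.imwrite("pics/s6.png",cv2.resize(f[220:400,220:440],None,fx=3,fy=3))
s=read_state();print(s["time"],s["ee_pos"],s["force"],s["opening"],s["ft_torque"])
```

```text
cmd [542.8 -80.6 100.3] [[0.112, 0.0, 0.994], [-0.994, 0.0, 0.112], [-0.0, -1.0, 0.0]]
11.7 [542.69 -80.22 100.26] [-0.17  0.84 -8.88] 39.28749162093143 [-0.05 -0.01  0.01]
```

View pics/s6.png

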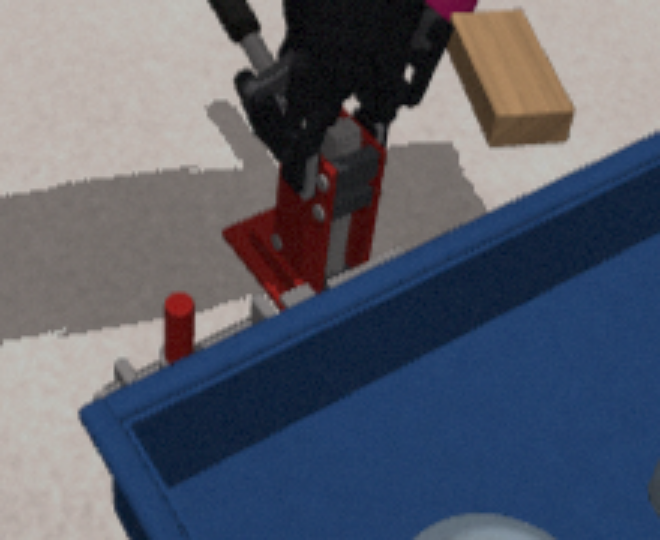

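>>> drive_tool:
  rows: [20,0,0.2,0,0,0,0,20,0,0.4,0,0,0,0,20,0,0.45,0,0,0,0,20,0,0.45,0,0,0,0,100,0,0.45,0,0,0,0,100,0,0.45,0,0,0,0,100,0,0.4,0,0,0,0,100,0,0.4,0,0,0,0]

```text
time: 12.37
ee_pos: [543.5, -80.5, 96.8]
ee_rot: [-1.26, 1.125, -1.126]
force: [-0.2, 0.2, 0.5]
opening: 84.4
```

>>> drive_tool:
  rows: [100,0,-3,0,0,0,0,100,0,-6,0,0,0,0,100,0,-9,0,0,0,0,100,-2,-12,0,0,0,0,100,-5,-15,0,0,0,0,100,-7,-16,0,0,0,0,100,-7,-16,0,0,0,0,100,-7,-16,0,0,0,0,100,-7,-16,0,0,0,0]

```text
time: 13.12
ee_pos: [534.8, -11.2, 255.7]
ee_rot: [-1.261, 1.126, -1.126]
force: [-0.2, -0.3, -0.1]
opening: 85.5
```

Run:
```python
from h import *
np.set_printoptions(precision=2,suppress=True)
apply([0,.4,0,0,0,0]);apply([-7,-16,0,0,0,0])
s=read_state();pose=(s["ee_pos"],s["ee_rot"]);print(s["time"],s["ee_pos"],s["force"],s["opening"])
json.dump([s["ee_pos"].tolist(),s["ee_rot"].tolist()],open("pose7.json","w"))
f=grab_frame("wrist");cv2.imwrite("pics/w7.png",f)
for q,z in(("lift_point",50),("handle_hinge",105),("jack",0),("saddle",40),("handle_grip",158)):
    for d in pinpoint("wrist",q)[:1]: print(q,d["uv"],round(d["conf"],2),onplane("wrist",d["uv"],z,pose))
s=read_state();print(s["time"],s["ee_pos"])
```

```text
cmd [542.8 -80.6  96.3] [[0.112, 0.0, 0.994], [-0.994, 0.0, 0.112], [-0.0, -1.0, 0.0]]
cmd [535.  -11.1 256.3] [[0.112, 0.0, 0.994], [-0.994, 0.0, 0.112], [-0.0, -1.0, 0.0]]
13.1167 [534.78 -11.24 255.69] [-0.23 -0.3  -0.09] 85.54053580498051
lift_point [282.1, 287.1] 0.87 [ 549.96 -144.99   50.  ]
jack [283.8, 229.7] 0.7 [545.9  -89.89   0.  ]
handle_grip [282.6, 102.9] 0.73 [526.68  64.85 158.  ]
13.4167 [534.68 -11.66 255.55]
```

View pics/w7.png

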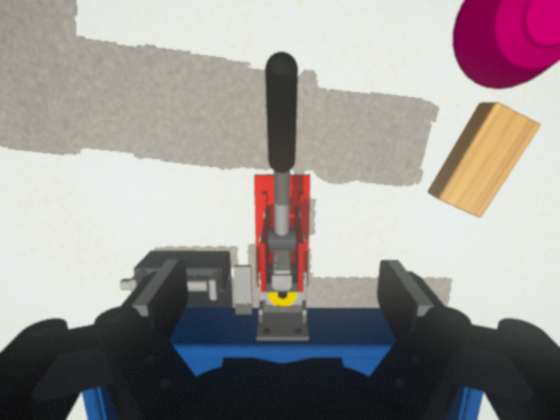

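Run:
```python
from h import *
np.set_printoptions(precision=2,suppress=True)
pose=[np.array(a) for a in json.load(open("pose7.json"))]
im=cv2.imread("pics/w7.png");cv2.imwrite("pics/z7.png",cv2.resize(im[165:345,225:345],None,fx=3.3,fy=3.3,interpolation=cv2.INTER_CUBIC))
hsv=cv2.cvtColor(im,cv2.COLOR_BGR2HSV)
m=((hsv[...,0]<8)|(hsv[...,0]>172))&(hsv[...,1]>130);m[:,:240]=0;m[:,330:]=0
mids=[]
for r in (178,184,190,196):
    c=np.where(m[r])[0];mids.append(((c[0]+c[-1])/2,r,c[-1]-c[0]+1))
print(mids)
x=[onplane("wrist",q[:2],8,pose) for q in mids];print(np.array(x))
top=[np.where(m[:,c])[0][0]-.5 for c in(260,264,300,304)];print(top)
b=onplane("wrist",(np.mean([q[0] for q in mids]),np.mean(top)),8,pose);d=np.array([.112,-.994,0])
print("back",b,"origin",b+70*d,"saddle",b+130*d)
# grip sleeve columns centre
dk=(hsv[...,2]<70)
for r in(70,100,130,160):
    c=np.where(dk[r,250:320])[0]+250
    print(r,c.min(),c.max(),onplane("wrist",((c.min()+c.max())/2,r),158,pose))
ym=(hsv[...,0]>20)&(hsv[...,0]<35)&(hsv[...,1]>150)&(hsv[...,2]>90)
a=np.argwhere(ym);print(a.min(0),a.max(0))
```

```text
[(np.float64(282.0), 178, np.int64(55)), (np.float64(281.5), 184, np.int64(54)), (np.float64(281.5), 190, np.int64(54)), (np.float64(281.5), 196, np.int64(54))]
[[535.62 -19.89   8.  ]
 [535.85 -27.44   8.  ]
 [536.71 -35.01   8.  ]
 [537.57 -42.65   8.  ]]
[np.float64(175.5), np.float64(175.5), np.float64(175.5), np.float64(175.5)]
back [534.81 -16.85   8.  ] origin [542.65 -86.43   8.  ] saddle [ 549.37 -146.07    8.  ]
70 266 295 [522.81  86.14 158.  ]
100 267 295 [525.34  66.67 158.  ]
130 268 294 [527.64  46.15 158.  ]
160 270 293 [530.44  24.59 158.  ]
[292 269] [306 296]
```

View pics/z7.png

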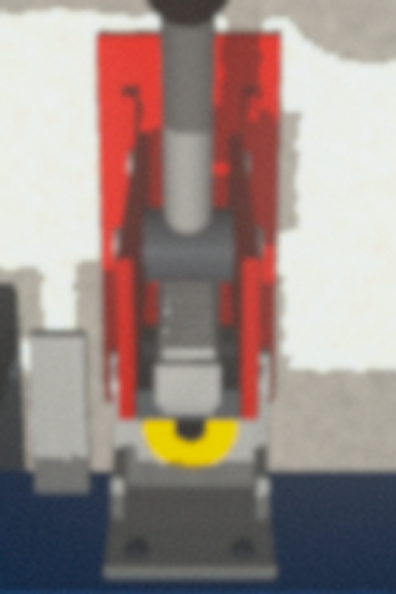

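```bash
cat >> h.py <<'E'
D=np.array([np.sin(np.deg2rad(6.43)),-np.cos(np.deg2rad(6.43)),0]); HIN=np.array([539.9,-60.4,105.])
def hp(th,r=135,back=19,off=0):
    h=-D;Z=np.array([0,0,1.]);n=-np.sin(th)*h+np.cos(th)*Z;u=np.cos(th)*h+np.sin(th)*Z
    y=-n;z=np.array([np.cos(np.deg2rad(6.43)),np.sin(np.deg2rad(6.43)),0]);x=np.cross(y,z)
    return HIN+r*u+(back-off)*y,R.from_matrix(np.c_[x,y,z])
E
python3 - <<'E'
from h import *
for off in(60,0):
    print(hp(.4,off=off)[0],rel(*hp(.4,off=off)))
E
```

```text
[527.76293157  47.29532723 195.33497697] [-5.88, 6.1, -0.06, 0.0, 0.02, 22.92]
[525.14629143  70.51344768 140.07131733] [-8.22, 11.62, -0.06, 0.0, 0.02, 22.92]
```

>>> drive_tool:
  rows: [100,-2,1.5,0,0,0,6,100,-4,3,0,0,0,12,100,-5.9,5,0,0,0,18,100,-5.9,6.1,0,0,0,22.9,100,-5.9,6.1,0,0,0,22.9,100,-6.7,7.9,0,0,0,22.9,100,-7.5,9.8,0,0,0,22.9,100,-8.2,11.6,0,0,0,22.9,100,-8.2,11.6,0,0,0,22.9,100,-8.2,11.6,0,0,0,22.9]

```text
time: 14.25
ee_pos: [525.3, 70.5, 140.5]
ee_rot: [-0.979, 1.308, -0.824]
force: [0.1, -0.3, 0.6]
opening: 85.6
```

Run:
```python
from h import *
np.set_printoptions(precision=2,suppress=True)
apply([-8.2,11.6,0,0,0,22.9])
s=read_state();pose=(s["ee_pos"],s["ee_rot"]);print(s["time"],s["ee_pos"],s["force"],s["opening"])
f=grab_frame("wrist");cv2.imwrite("pics/w8.png",f);cv2.imwrite("pics/s8.png",grab_frame("side"))
```

```text
cmd [525.8  70.4 140.3] [[0.104, -0.044, 0.994], [-0.915, 0.387, 0.112], [-0.389, -0.921, -0.0]]
14.25 [525.32  70.53 140.46] [ 0.09 -0.3   0.6 ] 85.63430532853087
```

View pics/w8.png

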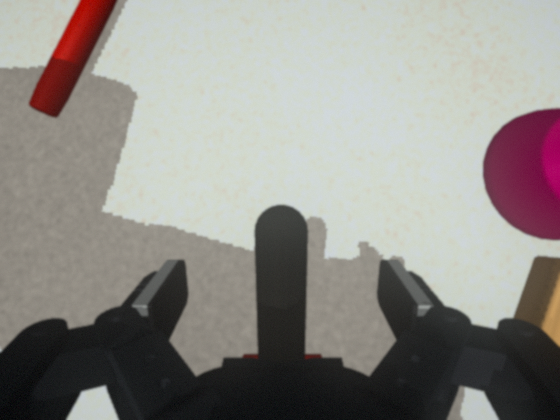

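View pics/s8.png

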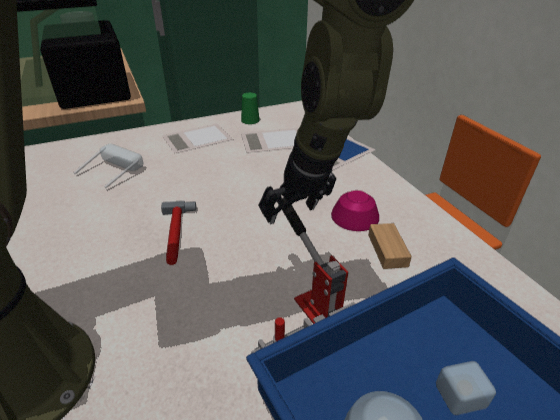

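>>> drive_tool:
  rows: [30,0,0,0,0,0,0,10,0,0,0,0,0,0,0,0,0,0,0,0,0,0,0,0,0,0,0,0,0,0,0,0,0,0,0,0,0,0,0,0,0,0]
  newtons: 45

```text
time: 14.85
ee_pos: [525.8, 70.3, 140.5]
ee_rot: [-0.977, 1.307, -0.824]
force: [-0.1, -0.3, 0.7]
opening: 20.6
```

Run:
```python
from h import *
s=read_state();print(s["time"],s["ee_pos"],s["force"],s["opening"])
p0,_=hp(.4);p,r=getcmd();off=p-p0;print(off)
for th in np.linspace(.4,-.35,11): 
    P,Rt=hp(th);print(round(th,3),rel(P+off*0,Rt),P.round(1))
```

```text
14.85 [525.82521248  70.33080599 140.45322263] [-0.13218167 -0.25879627  0.73363771] 20.557659657402855
[ 0.60786664 -0.10070161  0.22768267]
0.4 [-0.01, 0.03, -0.06, 0.01, 0.02, 0.02] [525.1  70.5 140.1]
0.325 [0.17, 1.03, -0.06, 0.01, 0.02, -4.28] [524.9  72.8 130.1]
0.25 [0.43, 2.02, -0.06, 0.01, 0.02, -8.58] [524.7  74.3 120. ]
0.175 [0.76, 2.99, -0.06, 0.01, 0.02, -12.87] [524.6  75.  109.8]
0.1 [1.16, 3.93, -0.06, 0.01, 0.02, -17.17] [524.6  75.   99.6]
0.025 [1.63, 4.84, -0.06, 0.01, 0.02, -21.47] [524.7  74.2  89.4]
-0.05 [2.16, 5.71, -0.06, 0.0, 0.02, -25.76] [524.9  72.6  79.3]
-0.125 [2.76, 6.54, -0.06, 0.0, 0.02, -30.06] [525.2  70.4  69.3]
-0.2 [3.42, 7.32, -0.06, 0.0, 0.02, -34.36] [525.5  67.3  59.6]
-0.275 [4.14, 8.05, -0.06, 0.0, 0.02, -38.66] [525.9  63.6  50.1]
-0.35 [4.91, 8.72, -0.06, 0.0, 0.03, -42.95] [526.4  59.1  40.9]
```

>>> drive_tool:
  rows: [0,0.2,1.0,0,0,0,-4.3,0,0.4,2.0,0,0,0,-8.6,0,0.8,3.0,0,0,0,-12.9,0,1.2,3.9,0,0,0,-17.2,0,1.6,4.8,0,0,0,-21.5,0,2.2,5.7,0,0,0,-25.8,0,2.8,6.5,0,0,0,-30.1,0,3.4,7.3,0,0,0,-34.4,0,4.1,8.0,0,0,0,-38.7,0,4.9,8.7,0,0,0,-43,0,4.9,8.7,0,0,0,-43,0,4.9,8.7,0,0,0,-43]

```text
time: 15.85
ee_pos: [527.4, 58.4, 41.9]
ee_rot: [-1.499, 0.92, -1.385]
force: [-1.0, -4.1, 8.6]
opening: 20.5
```

Run:
```python
from h import *
apply([4.9,8.7,0,0,0,-43])
s=read_state();print(s["time"],s["ee_pos"],s["force"],s["opening"],s["ft_torque"])
print(hp(-.35)[0])
cv2.imwrite("pics/s9.png",grab_frame("side"));cv2.imwrite("pics/w9.png",grab_frame("wrist"))
s=read_state();print(s["time"],s["ee_pos"],s["force"])
```

```text
cmd [527.   59.2  41.1] [[0.106, 0.039, 0.994], [-0.933, -0.341, 0.112], [0.344, -0.939, 0.0]]
15.85 [527.42009466  58.41994548  41.85587993] [-0.98268959 -4.08923749  8.63178784] 20.53391913109323 [-1.00275013  0.22917217 -0.18722017]
[526.42766403  59.14349925  40.86071445]
15.95 [527.40923945  58.43070823  41.93347966] [-0.99550559 -3.69542084  6.3942476 ]
```

View pics/s9.png

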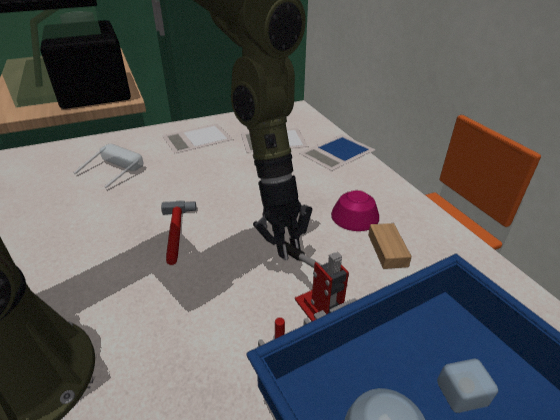

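View pics/w9.png

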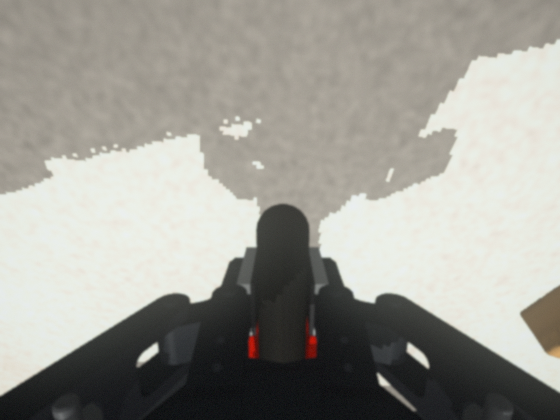

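>>> drive_tool:
  rows: [0,0,0.2,0,0,0,-0.8,0,0,0.3,0,0,0,-1.2,0,0,0.3,0,0,0,-1.2]

```text
time: 16.2
ee_pos: [527.7, 57.7, 40.6]
ee_rot: [-1.51, 0.908, -1.4]
force: [-6.6, -0.8, 21.5]
opening: 20.7
```

Run:
```python
from h import *
apply([0,.3,0,0,0,-1.2])
p,r=getcmd()
for th in np.linspace(-.35,.4,11): 
    P,Rt=hp(th);print(round(th,3),rel(P,Rt))
```

```text
cmd [527.1  58.2  38.3] [[0.105, 0.041, 0.994], [-0.926, -0.361, 0.112], [0.363, -0.932, -0.0]]
-0.35 [-0.0, -0.28, -0.06, -0.01, 0.02, 1.25]
-0.275 [-0.09, -1.3, -0.06, -0.01, 0.02, 5.54]
-0.2 [-0.09, -2.32, -0.06, -0.01, 0.02, 9.84]
-0.125 [-0.02, -3.34, -0.06, -0.01, 0.02, 14.14]
-0.05 [0.13, -4.35, -0.06, -0.01, 0.02, 18.44]
0.025 [0.35, -5.35, -0.06, -0.0, 0.02, 22.73]
0.1 [0.65, -6.33, -0.06, -0.0, 0.02, 27.03]
0.175 [1.02, -7.28, -0.06, -0.0, 0.02, 31.33]
0.25 [1.45, -8.2, -0.06, -0.0, 0.02, 35.62]
0.325 [1.96, -9.09, -0.06, -0.0, 0.03, 39.92]
0.4 [2.53, -9.94, -0.06, 0.0, 0.03, 44.22]
```

>>> drive_tool:
  rows: [0,0,-1.3,0,0,0,5.5,0,0,-2.3,0,0,0,9.8,0,0,-3.3,0,0,0,14.1,0,0.1,-4.4,0,0,0,18.4,0,0.4,-5.4,0,0,0,22.7,0,0.7,-6.3,0,0,0,27,0,1.0,-7.3,0,0,0,31.3,0,1.5,-8.2,0,0,0,35.6,0,2.0,-9.1,0,0,0,39.9,0,2.5,-10,0,0,0,44.2,0,2.5,-10,0,0,0,44.2,0,2.5,-10,0,0,0,44.2]

```text
time: 17.2
ee_pos: [526.2, 70.0, 140.3]
ee_rot: [-0.977, 1.308, -0.827]
force: [0.7, -3.0, -0.2]
opening: 20.6
```

Run:
```python
from h import *
apply([2.5,-10,0,0,0,44.2])
s=read_state();print(s["time"],s["ee_pos"],s["force"],s["opening"],hp(.4)[0])
for th in np.linspace(.4,-.35,11): 
    P,Rt=hp(th);print(round(th,3),rel(P,Rt))
```

```text
cmd [525.7  71.1 140.5] [[0.104, -0.044, 0.994], [-0.915, 0.387, 0.112], [-0.389, -0.921, 0.0]]
17.2 [526.24978327  69.95225046 140.2724054 ] [ 0.67965059 -3.0192496  -0.24633871] 20.59699605584963 [525.14629143  70.51344768 140.07131733]
0.4 [0.07, 0.02, -0.06, 0.01, 0.02, 0.02]
0.325 [0.25, 1.03, -0.06, 0.01, 0.02, -4.28]
0.25 [0.5, 2.02, -0.06, 0.01, 0.02, -8.58]
0.175 [0.83, 2.98, -0.06, 0.01, 0.02, -12.87]
0.1 [1.23, 3.93, -0.06, 0.01, 0.02, -17.17]
0.025 [1.7, 4.83, -0.06, 0.01, 0.02, -21.47]
-0.05 [2.24, 5.7, -0.06, 0.0, 0.02, -25.76]
-0.125 [2.84, 6.53, -0.06, 0.0, 0.02, -30.06]
-0.2 [3.5, 7.31, -0.06, 0.0, 0.02, -34.36]
-0.275 [4.21, 8.04, -0.06, 0.0, 0.02, -38.66]
-0.35 [4.98, 8.71, -0.06, 0.0, 0.03, -42.95]
```

>>> drive_tool:
  rows: [0,0.3,1.0,0,0,0,-4.3,0,0.5,2.0,0,0,0,-8.6,0,0.8,3.0,0,0,0,-12.9,0,1.2,3.9,0,0,0,-17.2,0,1.7,4.8,0,0,0,-21.5,0,2.2,5.7,0,0,0,-25.8,0,2.8,6.5,0,0,0,-30.1,0,3.5,7.3,0,0,0,-34.4,0,4.2,8.0,0,0,0,-38.7,0,5.0,8.7,0,0,0,-43,0,5.1,9.0,0,0,0,-44,0,5.1,9.0,0,0,0,-44]

```text
time: 18.2
ee_pos: [527.9, 59.2, 39.4]
ee_rot: [-1.511, 0.903, -1.4]
force: [-4.4, -4.2, 18.5]
opening: 20.5
```

Run:
```python
from h import *
apply([5.1,9,0,0,0,-44])
s=read_state();print(s["time"],s["ee_pos"],s["force"],s["opening"])
cv2.imwrite("pics/s10.png",grab_frame("side"))
for th in np.linspace(-.35,.4,11): 
    P,Rt=hp(th);print(round(th,3),rel(P,Rt))
```

```text
cmd [527.   59.2  37.8] [[0.105, 0.04, 0.994], [-0.927, -0.358, 0.112], [0.36, -0.933, 0.0]]
18.2 [527.85224347  59.21778759  39.4433349 ] [-4.38571074 -4.24668381 18.45085106] 20.536449749665078
-0.35 [0.11, -0.29, -0.06, -0.01, 0.02, 1.05]
-0.275 [0.03, -1.31, -0.06, -0.01, 0.02, 5.34]
-0.2 [0.02, -2.33, -0.06, -0.01, 0.02, 9.64]
-0.125 [0.09, -3.35, -0.06, -0.01, 0.02, 13.94]
-0.05 [0.23, -4.36, -0.06, -0.01, 0.02, 18.24]
0.025 [0.45, -5.36, -0.06, -0.0, 0.02, 22.53]
0.1 [0.74, -6.34, -0.06, -0.0, 0.02, 26.83]
0.175 [1.11, -7.29, -0.06, -0.0, 0.02, 31.13]
0.25 [1.54, -8.22, -0.06, -0.0, 0.02, 35.42]
0.325 [2.05, -9.11, -0.06, -0.0, 0.03, 39.72]
0.4 [2.62, -9.96, -0.06, 0.0, 0.03, 44.02]
```

View pics/s10.png

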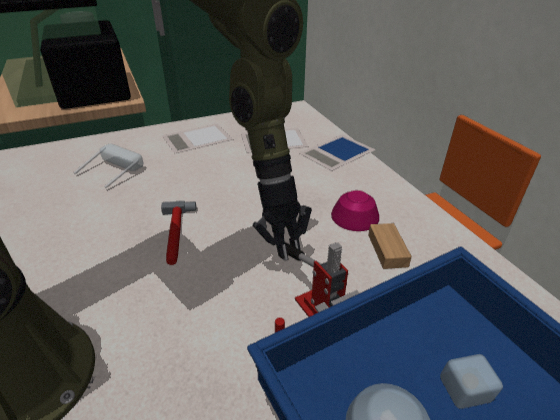

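Tray rising, handle at its stop. Up again.

>>> drive_tool:
  rows: [0,0,-1.3,0,0,0,5.3,0,0,-2.3,0,0,0,9.6,0,0.1,-3.3,0,0,0,13.9,0,0.2,-4.4,0,0,0,18.2,0,0.5,-5.4,0,0,0,22.5,0,0.7,-6.3,0,0,0,26.8,0,1.1,-7.3,0,0,0,31.1,0,1.5,-8.2,0,0,0,35.4,0,2.0,-9.1,0,0,0,39.7,0,2.6,-10,0,0,0,44,0,2.6,-10,0,0,0,44,0,2.6,-10,0,0,0,44]

```text
time: 19.25
ee_pos: [526.1, 71.5, 140.3]
ee_rot: [-0.977, 1.307, -0.825]
force: [0.2, 2.7, 1.7]
opening: 20.7
```

Run:
```python
from h import *
apply([2.6,-10,0,0,0,44])
s=read_state();print(s["time"],s["ee_pos"],s["force"],s["opening"],hp(.4)[0])
for th in [.4,.025,-.35]: 
    P,Rt=hp(th);print(round(th,3),rel(P,Rt))
```

```text
cmd [525.7  70.9 140.4] [[0.104, -0.044, 0.994], [-0.915, 0.387, 0.112], [-0.389, -0.921, 0.0]]
19.25 [526.05930946  71.48440423 140.29875107] [0.17118908 2.71554677 1.7270867 ] 20.66099997563749 [525.14629143  70.51344768 140.07131733]
0.4 [0.04, 0.02, -0.06, 0.01, 0.02, 0.02]
0.025 [1.68, 4.83, -0.06, 0.01, 0.02, -21.47]
-0.35 [4.96, 8.71, -0.06, 0.0, 0.03, -42.95]
```

>>> drive_tool:
  rows: [0,0,-0.2,0,0,0,0.5,0,0.3,1.0,0,0,0,-4.3,0,0.5,2.0,0,0,0,-8.6,0,0.8,3.0,0,0,0,-12.9,0,1.2,3.9,0,0,0,-17.2,0,1.7,4.8,0,0,0,-21.5,0,2.2,5.7,0,0,0,-25.8,0,2.8,6.5,0,0,0,-30.1,0,3.5,7.3,0,0,0,-34.4,0,4.2,8.0,0,0,0,-38.7,0,5.0,8.7,0,0,0,-43,0,5.1,9.0,0,0,0,-44]

```text
time: 20.25
ee_pos: [527.8, 59.3, 38.9]
ee_rot: [-1.513, 0.901, -1.401]
force: [-8.7, -0.1, 32.5]
opening: 20.2
```

>>> drive_tool:
  rows: [0,0,0,0,0,0,0,0,0,0,0,0,0,0,0,0,0,0,0,0,0]

```text
time: 20.5
ee_pos: [527.6, 59.8, 39.7]
ee_rot: [-1.508, 0.907, -1.397]
force: [-5.2, 2.3, 17.3]
opening: 20.7
```

Run:
```python
from h import *
np.set_printoptions(precision=2,suppress=True)
apply([5.1,9,0,0,0,-44])
s=read_state();print(s["time"],s["ee_pos"],s["force"],s["opening"],s["joint_vel"])
a=grab_frame("side");b=grab_frame("top");cv2.imwrite("pics/s11.png",a);cv2.imwrite("pics/t11.png",b)
for n in("side","top"):
  for q in("lift_point","saddle","jack","handle_hinge","riser","bowl","hammer"):
    print(n,q,[(d["uv"],round(d["conf"],2)) for d in pinpoint(n,q)[:1]])
# rim head corners lift: compare side images 0 and 11
```

```text
cmd [527.   59.   37.7] [[0.105, 0.04, 0.994], [-0.927, -0.358, 0.112], [0.36, -0.933, 0.0]]
20.5 [527.56  59.82  39.68] [-5.19  2.31 17.31] 20.724968446240478 [-0.   -0.   -0.   -0.    0.01 -0.  ]
side lift_point [([354.8, 306.1], 0.92)]
side saddle []
side jack [([325.9, 319.3], 0.8)]
side handle_hinge [([324.1, 270.3], 0.66)]
side riser [([386.7, 250.5], 0.95)]
side bowl [([353.5, 216.5], 0.83)]
side hammer [([176.4, 233.0], 0.7)]
top lift_point [([393.3, 201.4], 0.7)]
top saddle [([393.8, 201.7], 0.68)]
top jack [([361.6, 212.2], 0.58)]
top handle_hinge [([353.4, 207.0], 0.7)]
top riser [([316.6, 130.9], 0.56)]
top bowl [([262.8, 131.1], 0.64)]
top hammer [([220.5, 297.0], 0.93)]
```

View pics/s11.png

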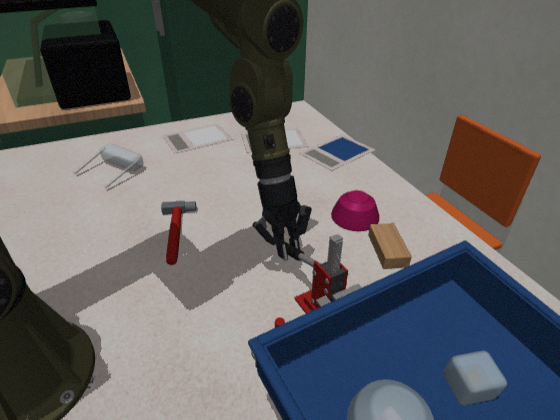

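View pics/t11.png

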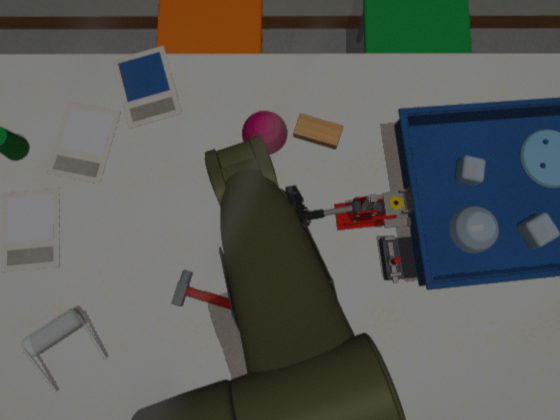

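Run:
```python
from h import *
np.set_printoptions(precision=1,suppress=True)
xa=D;ya=np.array([-D[1],D[0],0]);O=np.array([550.2,-145.8,0])+30*xa
def P(x,y,z,phi):
    c,s=np.cos(phi),np.sin(phi);dx,dz=x-520,z-45
    return O+xa*(520+c*dx+s*dz)+ya*y+np.array([0,0,1.])*(45-s*dx+c*dz)
for lift in(0,35,40,46,52):
    phi=lift/550; L=P(-30,0,50,phi)
    print(lift,L[2]-50,"farcorner",proj("side",P(0,200,130,phi)),"near",proj("side",P(0,-200,130,phi)),"disc top",proj("top",P(-30,0,62,phi)),"liftpt side",proj("side",L),"rim far top",proj("top",P(0,200,130,phi)))
a=cv2.imread("pics/side0.png")[225:375,240:480];b=cv2.imread("pics/s11.png")[225:375,240:480]
cv2.imwrite("pics/z11.png",cv2.resize(np.vstack([a,b]),None,fx=2,fy=2,interpolation=cv2.INTER_CUBIC))
```

```text
0 0.0 farcorner [453.7 262.4] near [255.5 358.5] disc top [389.7 206.6] liftpt side [349.3 323.2] rim far top [395.3 119.4]
35 34.96626164218041 farcorner [461.6 250.9] near [257. 348.] disc top [393.3 203.5] liftpt side [352.1 310.9] rim far top [400.8 113.9]
40 39.9515303031052 farcorner [462.9 249.3] near [257.3 346.5] disc top [393.9 203.1] liftpt side [352.5 309.1] rim far top [401.6 113.1]
46 45.928912691663115 farcorner [464.5 247.3] near [257.6 344.8] disc top [394.7 202.5] liftpt side [353.1 307. ] rim far top [402.7 112.2]
52 51.90023417881909 farcorner [466.1 245.4] near [258.  343.1] disc top [395.5 202. ] liftpt side [353.8 304.9] rim far top [403.8 111.2]
```

View pics/z11.png

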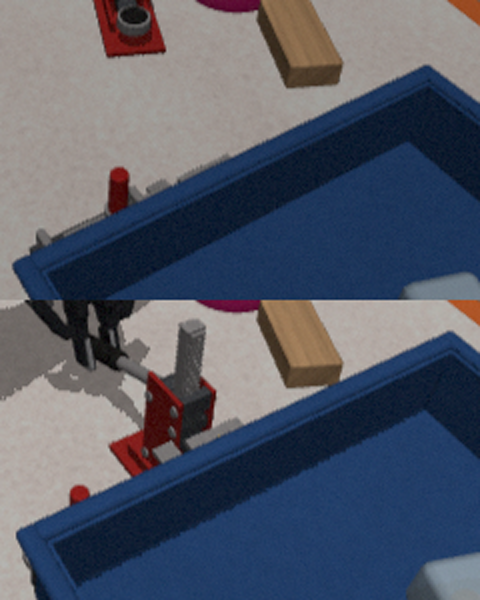

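Run:
```python
from h import *
s=read_state();print(s["time"],s["ee_pos"],s["force"],s["opening"])
print(close_job())
```

```text
21.3 [527.56419183  59.77893989  39.77431048] [-4.58072306  2.95117938 16.58075606] 20.364898627856398
the job is handed in; nothing more can be done
None
```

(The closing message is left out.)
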